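Clamp the pattern board in the workshop jig

TASK

Clamp the wooden pattern board in the jig: with the outside of a finger, push the green strap round until it is fully home over the board, and then push the red cam lever all the way down so that the foot presses on the board. Do not pick up or shift the board, and leave the other things on the bench where they are; finish with the hand clear of everything.

Things in the scene. Friction and masses are not known exactly. Their poses are not given: they have to be found in the camera images.
- jig: Plywood jig fixed to the bench, 170 (x) by 270 (y) by 18 mm; origin at the centre of its underside, on the bench; z up. The strap's pivot post stands at y = +100 mm (brass nut, top 71 mm above the bench), a brass-headed catch post (top 68 mm) at y = -105 mm, both at x = 0. Three aluminium stops, 12 mm high, stand round the board.
- strap (a joint): Swing of the green strap about its vertical pivot, rad: 0 = home (hard stop; over the board along the jig's -y, slotted end round the catch post), grows as it opens towards the jig's -x, up to 1.45. Starts at 0.75 to 1.35. Closes anticlockwise seen from above. At angle q it points from the pivot along (-sin q, -cos q) in the jig's x, y. Stays where left; friction 0.2 N m, about 3 N at the pad.
- strap_pivot (a point): On the strap's pivot axis, at mid height of the strap (53 mm above the bench). The point turns with the strap: its -y points along the strap to the free end, its +x is the way the strap moves to close.
- strap_pad (a point): Centre of the black sleeve on the strap, the place to push, 70 mm from the pivot, 53 mm above the bench; axes as strap_pivot. Sleeve 36 long, 28 wide, 42 to 64 mm above the bench. Strap 24 wide, 44 to 62 mm above the bench (12 mm above the board), reaching 223 mm from the pivot.
- foot: Clamping foot in the strap, 140 mm from the pivot, under the cam: a steel spindle with a 22 mm rubber disc below the strap; origin at the centre of the disc's underside. The red lever drives it: lever up, 4.5 mm above the board; lever down, pressed on the board.
- cam_lever (a joint): Angle of the red cam lever about its level hinge on the strap, rad: 0 = standing up, 60 degrees above level, leaning away from the pivot towards the strap's free end; 1.047 = fully down, level, in line with the strap, a hard stop. Starts at 0 to 0.2. It stays where it is left; pushing it takes about 5 N at the paddle.
- cam_hinge (a point): On the lever's hinge axis (level, across the strap), between two steel cheeks on the strap, 140 mm from the pivot and 80 mm above the bench. The cheeks are 32 mm over all and end 88 mm above the bench. The lever rides round with the strap. The point turns with the lever.
- paddle (a point): Centre of the upper face (looking up and towards the pivot) of the red paddle, 85 mm along the lever from the hinge and 6 mm off its middle plane. Paddle 30 wide, 40 along the lever, 12 mm thick; the lever ends 105 mm from the hinge. When down, its upper face is 86 mm above the bench, this point 225 mm from the pivot, in line with the strap.
- pattern: Loose dark wooden pattern board, 106 (x) by 116 (y) by 14 mm, lying on the jig between the stops, its top 32 mm above the bench; origin at the centre of its underside. To be clamped, not moved.
- spool: Bystander: reddish thread spool, 44 mm wide, 55 mm high, standing in front of the jig on the catch post's side; origin at its underside.
- jar: Bystander: jar with brass cap, 60 mm wide, 85 mm high, behind the jig; origin at its underside.
- can: Bystander: can, 66 mm wide, 100 mm high, behind the jig; origin at its underside.
- cup: Bystander: blue cup, 70 mm wide, 75 mm high, beyond the strap's pivot; origin at its underside.
- mallet: Bystander: mallet lying at the left, 260 mm long; origin on the underside.
- brush: Bystander: brush lying at the right; origin on the underside.
There are look-alikes about, which are no part of the job. Of the things like the pattern, leave any that is orange; of the rest the larger one is meant.

How it is judged:
By the outcome, as a careful person would: the job done as asked, in the order asked, and still so for the second after the job is handed in, with the robot touching nothing.
It also fails if it takes over 48 s, if anything falls off the work surface, if the arm or the gripper's body presses on something with over 40 N, if the wrist force passes 120 N, or if a joint passes its speed limit or range.

ROBOT

A 6-joint arm with a two-finger parallel gripper is mounted at the origin on the work surface. World frame = base frame: x ahead of the robot, y to its left, z up, the work surface at z = 0. Lengths are in mm, angles in rad, forces in N, time in s.
With the tool pointing down it reaches from about 400 to 825 mm from the base axis. Payload 7 kg.
Tool frame: the origin (TCP) lies between the finger pads; the fingertips stand 14 mm ahead of it and the grasp point (between the pads) lies 5 mm behind it (manip.tips_ahead is the z of the fingertips in the tool frame, in mm); z points along the fingers, y is the line along which they close (so a half turn about z gives the same grasp; the last joint's range is limited). The gripper opens to 85 mm and grips with 20 to 120 N. Pads are 22 mm wide; open, the fingers measure 114 mm over their backs; the gripper's body (76 mm by 85 mm) begins 54 mm behind the grasp point. The pads swing forward as they close: fully open they stand 13 mm farther back than shut.
Start: joints at [-0.985, 0.359, 0.012, 0, -1.224, -0.288], TCP at [198.03, -645.275, 245.302] pointing down, gripper open.
Joint ranges: [-3.07, 3.07], [-1.43, 2.12], [-1.02, 1.25], [-3.03, 1.67], [-3.05, -0], [-3.03, 3.03]. Speed limits (rad/s): [2.39, 2.39, 3.01, 3.14, 3.14, 3.14].

INTERFACE

Orientations are given as a unit quaternion [w, x, y, z].
In Python, from workcell import manip gives the robot as it stands.
- The arm moves only by the shell command python3 -m creep 'ROWS' [FORCE]. ROWS is JSON, a list of rows, each an object with "delta_pos": the shift along the world's x, y, z scaled (see below), a list of three; "rot": the turn, a rotation vector about the world's x, y, z scaled (see below), a list of three; "claw": the opening, from -1 (shut) to 1 (fully open). In form: [{"delta_pos": [x, y, z], "rot": [rx, ry, rz], "claw": claw}, ...]. A call has 1 to 8 rows; each row is the pose to reach, as a shift and turn from the pose commanded when the call began; what a row does not reach only later rows make up. The controller multiplies each number of a shift by 200 mm and each number of a turn by 45 degrees. A row lasts 1/12 s, in which the tool goes at most 41.7 mm and 7.16 degrees, less where a joint would pass 70% of its speed; a pose out of reach is approached as far as the arm can. A call with a number of a shift or a turn outside -1 to 1 is refused whole. A call with a gripper value outside its range is refused whole. The fingers move at their own pace and stop on an object; FORCE is the grip in N (left out, the last holds). Time passes only in rows, so rows that repeat a pose let the fingers close. It gives the time, the measured TCP pose, the force, the opening and the grip force at its end, in the units of the state.
- manip.get_obs(): the state, without advancing time (a new reading comes with each control period).
- manip.read_camera(name): name is "scene" or "top" or "wrist"; returns a dict with "color" (384x512x3 uint8, red, green, blue), "fx", "fy", "cx", "cy" (pixels), "distortion" ([k1, k2, p1, p2, k3] as OpenCV has them; the pictures are not rectified), "extrinsics" (4x4, takes a point from camera to world coordinates); the wrist camera has in their place "tool_from_camera" (4x4, takes a point from camera to tool coordinates, whose origin is the TCP and whose axes are the flange's). Camera axes: x right, y up, looking along -z (the intrinsics and any distortion apply to the point x, -y, -z); pixel columns grow to the right and rows downward; lengths in mm; the calibration is good to about 2 mm. A picture is of the moment at which its call begins: read the wrist's pose just before it. There is no depth.
- manip.job_done(): hands the job in; it is judged then, once.
Trained networks look in a picture, given as the dict that the camera call returned (one of the last four; its "shot" number tells which), for a name from the list of things; names that differ only in an ending like _2 or _b are one class to them, and where a whole thing is asked for, a point or a joint stands for the part that bears it (a point fixed in the world has none). Each returns a list of dicts, best first, with "score" (0 to 1); they miss things now and then, are a little off and sometimes report something else, mostly with a low value. They report only what shows in the picture. A call takes as long as a camera call. They do not tell look-alikes from the thing itself.
- manip.boxes_of(picture, target): "bbox" ([left, top, right, bottom] in pixels, round what is visible of it).
- manip.pinpoint(picture, target): "xy" ([column, row] in pixels: a listed point, or the origin of a listed thing).
The state is a dict: "t": time; "q": joint angles; "qvel": joint speeds; "tau": joint torques, N m; "ee_pos": TCP position; "ee_rot": TCP orientation; "wrist_force": force on the tool from outside, world axes, zero at the start; "ft_torque": the same for the moment, N m; "grip_width": finger opening in mm; "gripper_force": force on a finger pad.
Only numpy, scipy, OpenCV 4.12 (cv2) and the standard library are available. Lean on these libraries where they do the work, as an engineer would, in place of code of your own. Each camera call takes 0.05 s, during which the arm holds its last target. There are 200 camera calls.

## Working session

There is one attempt and no reset: what is moved stays moved. The work goes in short steps, Python scripts to look and compute and a shell command to move; the robot and the scene stay as the last step left them, time stands still between calls to the robot, and variables do not carry over. Pictures are saved under pics/ and viewed, at most 10 in all, crops included, and the job is handed in when it is done.

```bash
mkdir -p pics
cat > h.py <<'E'
import numpy as np, cv2
from scipy.spatial.transform import Rotation as R
from workcell import manip
def ray(p,xy,T=None):
    K=np.array([[p['fx'],0,p['cx']],[0,p['fy'],p['cy']],[0,0,1]])
    u=cv2.undistortPoints(np.array([[xy]],float),K,np.array(p['distortion'],float))[0,0]
    d=np.array([u[0],-u[1],-1.]); T=np.array(p['extrinsics'] if T is None else T)
    d=T[:3,:3]@d; return T[:3,3],d/np.linalg.norm(d)
def atz(p,xy,z,T=None):
    o,d=ray(p,xy,T); return o+d*(z-o[2])/d[2]
def tri(rs):
    A=sum(np.eye(3)-np.outer(d,d) for o,d in rs); b=sum((np.eye(3)-np.outer(d,d))@o for o,d in rs)
    return np.linalg.solve(A,b)
def proj(p,X,T=None):
    T=np.array(p['extrinsics'] if T is None else T); c=np.linalg.inv(T)@np.append(X,1)
    K=np.array([[p['fx'],0,p['cx']],[0,p['fy'],p['cy']],[0,0,1]])
    return cv2.projectPoints(np.array([[c[0],-c[1],-c[2]]]),np.zeros(3),np.zeros(3),K,np.array(p['distortion'],float))[0].ravel()
E
python3 - <<'E'
from h import *
P={n:manip.read_camera(n) for n in('scene','top')}
for n,p in P.items():
    cv2.imwrite(f'pics/{n}0.png',p['color'][:,:,::-1])
    print(n,np.round(np.array(p['extrinsics'])[:3],2).tolist())
    for t in 'jig strap_pivot strap_pad foot cam_hinge paddle pattern spool jar can cup mallet brush'.split():
        print(t,[(np.round(d['xy']).tolist(),round(d['score'],2)) for d in manip.pinpoint(p,t)[:3]])
o=manip.get_obs();print(o['ee_rot'],o['grip_width'],manip.tips_ahead)
E
```

```text
scene [[0.75, -0.43, 0.5, 1068.78], [0.66, 0.51, -0.56, -595.16], [-0.01, 0.75, 0.67, 821.62]]
jig [([265.0, 229.0], 0.77)]
strap_pivot [([290.0, 199.0], 0.95)]
strap_pad [([268.0, 193.0], 0.65), ([323.0, 235.0], 0.44)]
foot []
cam_hinge [([248.0, 178.0], 0.8)]
paddle [([237.0, 153.0], 0.47)]
pattern [([257.0, 229.0], 0.76), ([199.0, 191.0], 0.72), ([244.0, 170.0], 0.56)]
spool [([191.0, 238.0], 0.8), ([333.0, 155.0], 0.32)]
jar [([260.0, 282.0], 0.81)]
can [([322.0, 234.0], 0.74)]
cup [([334.0, 197.0], 0.83)]
mallet [([332.0, 153.0], 0.74)]
brush [([130.0, 329.0], 0.77)]
top [[0.02, 1.0, -0.05, 507.5], [-1.0, 0.02, -0.03, 2.12], [-0.03, 0.05, 1.0, 1096.19]]
jig [([271.0, 180.0], 0.86)]
strap_pivot [([240.0, 174.0], 0.86)]
strap_pad [([242.0, 194.0], 0.57)]
foot []
cam_hinge [([129.0, 190.0], 0.57), ([244.0, 219.0], 0.46)]
paddle [([241.0, 235.0], 0.54)]
pattern [([273.0, 263.0], 0.76), ([277.0, 181.0], 0.64), ([217.0, 246.0], 0.58)]
spool [([318.0, 227.0], 0.71), ([243.0, 197.0], 0.45)]
jar [([317.0, 150.0], 0.61)]
can [([242.0, 134.0], 0.65), ([244.0, 234.0], 0.45)]
cup [([195.0, 148.0], 0.58)]
mallet [([127.0, 190.0], 0.57), ([242.0, 135.0], 0.4)]
brush [([413.0, 191.0], 0.58)]
[ 7.49223726e-07 -1.48348550e-01  9.88935138e-01  8.46235610e-06] 85.05386554240403 14.0
```

Run:
```python
from h import *
a=cv2.imread('pics/top0.png')[90:300,150:430];b=cv2.imread('pics/scene0.png')[110:320,150:390]
cv2.imwrite('pics/a.png',cv2.resize(a,None,fx=2.8,fy=2.8,interpolation=2));cv2.imwrite('pics/b.png',cv2.resize(b,None,fx=2.8,fy=2.8,interpolation=2))
P={n:manip.read_camera(n) for n in('scene','top')}
S={'pivot':((290,199),(240,174)),'hinge':((248,178),(244,219)),'paddle':((237,153),(241,235)),'pad':((268,193),(242,194))}
for k,(s,t) in S.items(): print(k,tri([ray(P['scene'],s),ray(P['top'],t)]).round(), atz(P['scene'],s,53).round(),atz(P['top'],t,53).round())
for k,s,t,z in [('jig',(265,229),(271,180),0),('pattern',(257,229),(277,181),18),('spool',(191,238),(318,227),0),('jar',(260,282),(317,150),0),('can',(322,234),(242,134),0),('cup',(334,197),(195,148),0)]:
  print(k,atz(P['scene'],s,z).round(),atz(P['top'],t,z).round())
```

```text
pivot [617.  82.  59.] [616.  91.  53.] [614.  79.  53.]
hinge [478.  62.  78.] [457.  82.  53.] [478.  64.  53.]
paddle [436.  63. 152.] [340. 158.  53.] [430.  72.  53.]
pad [552.  70.  53.] [550.  69.  53.] [553.  72.  53.]
jig [606. -12.   0.] [602. -16.   0.]
pattern [599. -40.  18.] [597. -34.  18.]
spool [ 467. -178.    0.] [ 456. -165.    0.]
jar [ 713. -162.    0.] [ 699. -159.    0.]
can [744.  80.   0.] [747.  79.   0.]
cup [687. 237.   0.] [700. 228.   0.]
```

View pics/a.png

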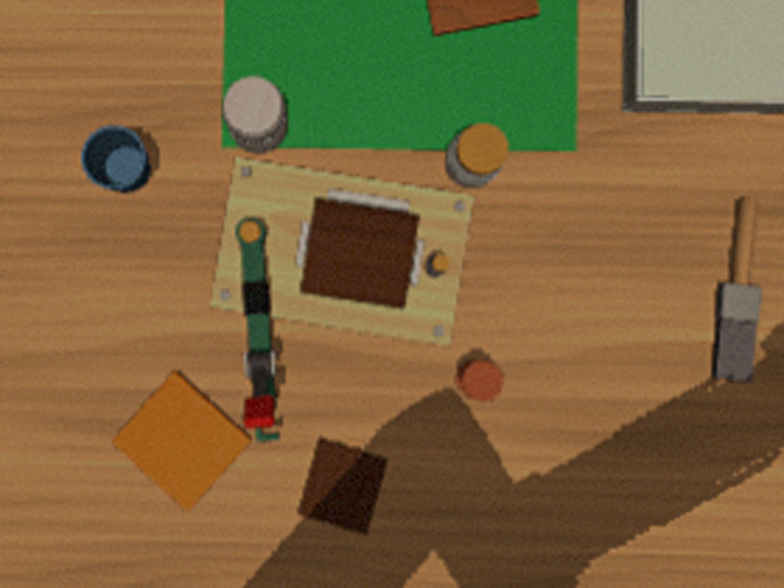

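View pics/b.png

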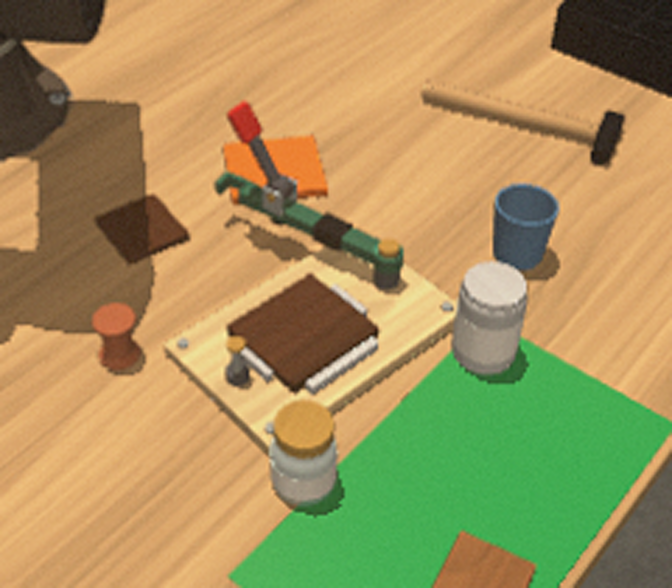

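The pictures show the following:
- **Strap and lever:** the pivot nut is at top (239,172), the sleeve at (242,196), the red paddle at (242,237) and the catch post at (306,184).
- **Pattern candidates in the top view:** the dark board in the jig (278,180), a smaller dark board (273,263), an orange board (215,247), and a brownish block on the green mat (322,94). I choose the dark one in the jig, as it is larger and not orange.

Run:
```python
from h import *
P={n:manip.read_camera(n) for n in('scene','top')}
f=lambda x,y:(x/2.8+150,y/2.8+90); g=lambda x,y:(x/2.8+150,y/2.8+110)
for k,s,t,z in [('nut',g(388,247),f(251,231),71),('catch',g(236,344),f(437,263),68),('pad',g(331,230),f(257,297),62)]:
  print(k,tri([ray(P['scene'],s),ray(P['top'],t)]).round(1),atz(P['scene'],s,z).round(1),atz(P['top'],t,z).round(1))
m=lambda a,b:(a+b)/2
pv=m(atz(P['scene'],g(388,247),71),atz(P['top'],f(251,231),71));ca=m(atz(P['scene'],g(236,344),68),atz(P['top'],f(437,263),68))
pd=m(atz(P['scene'],g(331,230),64),atz(P['top'],f(257,297),64))
d=(ca-pv)[:2];print('len',np.linalg.norm(d));s=(pd-pv)[:2];print('padlen',np.linalg.norm(s))
an=lambda v:np.arctan2(v[1],v[0])
a0=an(s)%(2*np.pi);a1=an(d)%(2*np.pi);print('strap ang',a0,'home',a1,'q',a1-a0)
for a in np.linspace(a0,a1,9):
  e=np.array([np.cos(a),np.sin(a)]);n=np.array([-e[1],e[0]])
  print(round(np.degrees(a),1),(pv[:2]+70*e-29*n).round(1))
o=manip.get_obs();print(o['ee_pos'],R.from_quat(np.roll(o['ee_rot'],-1)).as_matrix().round(2).tolist(),o['t'])
```

```text
nut [617.5  79.7  64.9] [621.7  74.8  71. ] [616.3  78.7  71. ]
catch [ 586.1 -119.4   59.8] [ 591.1 -124.6   68. ] [ 585.6 -118.3   68. ]
pad [547.3  72.4  52.6] [553.9  64.5  62. ] [546.7  71.6  62. ]
len 200.54970143567616
padlen 68.717214473372
strap ang 3.2827495780120097 home 4.559190253264887 q 1.2764406752528776
188.1 [545.6  95.6]
197.2 [543.5  83.7]
206.4 [543.4  71.6]
215.5 [545.2  59.7]
224.7 [548.8  48.2]
233.8 [554.2  37.4]
242.9 [561.3  27.6]
252.1 [569.8  19.1]
261.2 [579.6  12. ]
[ 198.03051968 -645.31049027  245.32872095] [[-0.96, -0.29, 0.0], [-0.29, 0.96, -0.0], [0.0, -0.0, -1.0]] 1.6
```

```bash
python3 -m creep '[{"delta_pos":[0.2,0.45,0],"rot":[0,0,-0.1],"claw":-1},{"delta_pos":[0.435,0.97,0],"rot":[0,0,-0.2],"claw":-1},{"delta_pos":[0.435,0.97,0],"rot":[0,0,-0.2],"claw":-1},{"delta_pos":[0.435,0.97,0],"rot":[0,0,-0.2],"claw":-1},{"delta_pos":[0.435,0.97,0],"rot":[0,0,-0.2],"claw":-1},{"delta_pos":[0.435,0.97,0],"rot":[0,0,-0.2],"claw":-1},{"delta_pos":[0.435,0.97,0],"rot":[0,0,-0.2],"claw":-1}]'
python3 -m creep '[{"delta_pos":[0.435,0.97,0],"rot":[0,0,0],"claw":-1},{"delta_pos":[0.435,0.97,0],"rot":[0,0,0],"claw":-1},{"delta_pos":[0.435,0.97,0],"rot":[0,0,0],"claw":-1},{"delta_pos":[0.435,0.97,0],"rot":[0,0,0],"claw":-1},{"delta_pos":[0.435,0.97,0],"rot":[0,0,0],"claw":-1},{"delta_pos":[0.435,0.97,0],"rot":[0,0,0],"claw":-1}]'
python3 -m creep '[{"delta_pos":[0.435,0.97,0],"rot":[0,0,0],"claw":-1},{"delta_pos":[0.435,0.97,0],"rot":[0,0,0],"claw":-1},{"delta_pos":[0.435,0.97,0],"rot":[0,0,0],"claw":-1},{"delta_pos":[0.435,0.97,0],"rot":[0,0,0],"claw":-1},{"delta_pos":[0.435,0.97,0],"rot":[0,0,0],"claw":-1},{"delta_pos":[0.435,0.97,0],"rot":[0,0,0],"claw":-1}]'
```

```text
t: 2.18
ee_pos: [286.2, -449.4, 246.3]
ee_rot: [0.001, -0.072, 0.997, -0.001]
wrist_force: [-0.1, -0.2, 1.1]
grip_width: 1.0
gripper_force: 0.0
t: 2.68
ee_pos: [374.2, -253.9, 245.8]
ee_rot: [0.001, -0.072, 0.997, 0.0]
wrist_force: [-0.8, -0.3, 0.4]
grip_width: 0.1
gripper_force: 0.0
t: 3.18
ee_pos: [462.0, -59.5, 245.6]
ee_rot: [0.001, -0.072, 0.997, 0.0]
wrist_force: [0.6, -1.1, 0.5]
grip_width: -0.1
gripper_force: 0.0
```

```bash
python3 - <<'E'
from h import *
o=manip.get_obs();p=manip.read_camera('wrist')
B=np.eye(4);B[:3,:3]=R.from_quat(np.roll(o['ee_rot'],-1)).as_matrix();B[:3,3]=o['ee_pos']
T=B@np.array(p['tool_from_camera']);np.save('w1T.npy',T)
for t,z in [('strap_pivot',53),('strap_pad',53),('cam_hinge',80),('paddle',156),('jig',0)]:
  for d in manip.pinpoint(p,t)[:2]: print(t,np.round(d['xy']),round(d['score'],2),atz(p,d['xy'],z,T).round(1))
cv2.imwrite('pics/w1.png',p['color'][:,:,::-1])
E
python3 -m creep '[{"delta_pos":[0.415,0.93,0],"rot":[0,0,0],"claw":-1},{"delta_pos":[0.415,0.93,0],"rot":[0,0,0],"claw":-1},{"delta_pos":[0.415,0.93,0],"rot":[0,0,0],"claw":-1},{"delta_pos":[0.415,0.93,0],"rot":[0,0,0],"claw":-1},{"delta_pos":[0.415,0.93,0],"rot":[0,0,0],"claw":-1},{"delta_pos":[0.415,0.93,0],"rot":[0,0,0],"claw":-1},{"delta_pos":[0.415,0.93,0],"rot":[0,0,0],"claw":-1}]'
python3 - <<'E'
from h import *
o=manip.get_obs();p=manip.read_camera('wrist')
B=np.eye(4);B[:3,:3]=R.from_quat(np.roll(o['ee_rot'],-1)).as_matrix();B[:3,3]=o['ee_pos']
T=B@np.array(p['tool_from_camera'])
for t,z in [('strap_pivot',53),('strap_pad',53),('cam_hinge',80),('paddle',156),('jig',0)]:
  for d in manip.pinpoint(p,t)[:2]: print(t,np.round(d['xy']),round(d['score'],2),atz(p,d['xy'],z,T).round(1))
cv2.imwrite('pics/w2.png',p['color'][:,:,::-1])
a=cv2.imread('pics/w1.png');b=cv2.imread('pics/w2.png')
cv2.imwrite('pics/w12.png',cv2.resize(np.hstack([a,b]),(800,300)))
E
```

```text
strap_pad [356. 258.] 0.63 [548.6  76.7  53. ]
cam_hinge [371. 210.] 0.55 [476.9  66.3  80. ]
paddle [410. 194.] 0.92 [438.6  58.1 156. ]
t: 4.07
ee_pos: [542.6, 122.9, 244.6]
ee_rot: [-0.001, -0.07, 0.998, -0.0]
wrist_force: [0.6, -0.4, 0.0]
grip_width: 0.1
gripper_force: 0.0
strap_pivot [212. 229.] 0.96 [614.   80.5  53. ]
strap_pivot [316. 281.] 0.37 [666.  214.8  53. ]
strap_pad [214. 175.] 0.83 [549.   76.1  53. ]
cam_hinge [210. 106.] 0.98 [476.   68.7  80. ]
```

View pics/w12.png

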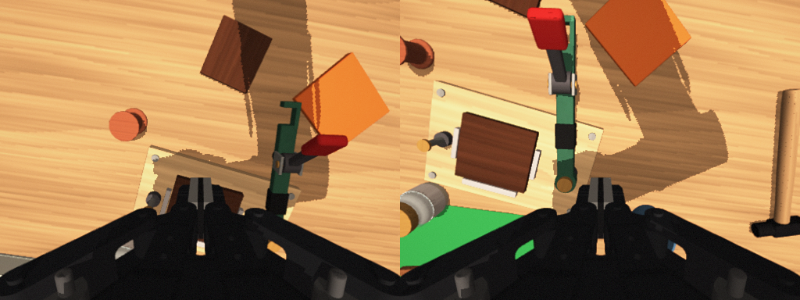

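Left view: the sleeve is at about (278,200) and the paddle at (325,147). Right view: the pivot nut is at (565,184), the sleeve at (566,135) and the paddle at (547,28), and the space beside the sleeve on the cup's side is free. I'll descend there.

```bash
python3 -m creep '[{"delta_pos":[0,0,-0.2],"rot":[0,0,0],"claw":-1},{"delta_pos":[0,0,-0.4],"rot":[0,0,-0.05],"claw":-1},{"delta_pos":[0,0,-0.6],"rot":[0,0,-0.07],"claw":-1},{"delta_pos":[0,0,-0.78],"rot":[0,0,-0.07],"claw":-1},{"delta_pos":[0,0,-0.9],"rot":[0,0,-0.07],"claw":-1},{"delta_pos":[0,0,-0.93],"rot":[0,0,-0.07],"claw":-1},{"delta_pos":[0,0,-0.93],"rot":[0,0,-0.07],"claw":-1}]'
python3 - <<'E'
from h import *
o=manip.get_obs();c=o['ee_pos'];pv=np.array([615,80.])
print(c)
for a in list(range(185,262,7))+[261.5]:
  r=np.radians(a);e=np.array([np.cos(r),np.sin(r)]);n=np.array([-e[1],e[0]])
  x=pv+70*e-28*n;print(a,x.round(1),((x-c[:2])/200).round(3),'rot',round((a-184.7)/45,3))
E
```

```text
t: 4.95
ee_pos: [541.1, 121.6, 58.0]
ee_rot: [-0.001, -0.042, 0.999, -0.001]
wrist_force: [-0.6, -0.7, 0.5]
grip_width: -0.0
gripper_force: 0.0
[541.11934956 121.5743274   58.04462795]
185 [542.8 101.8] [ 0.009 -0.099] rot 0.007
192 [540.7  92.8] [-0.002 -0.144] rot 0.162
199 [539.7  83.7] [-0.007 -0.189] rot 0.318
206 [539.8  74.5] [-0.007 -0.235] rot 0.473
213 [541.   65.4] [-0.    -0.281] rot 0.629
220 [543.4  56.5] [ 0.011 -0.326] rot 0.784
227 [546.8  47.9] [ 0.028 -0.368] rot 0.94
234 [551.2  39.8] [ 0.05  -0.409] rot 1.096
241 [556.6  32.4] [ 0.077 -0.446] rot 1.251
248 [562.8  25.6] [ 0.108 -0.48 ] rot 1.407
255 [569.8  19.6] [ 0.144 -0.51 ] rot 1.562
261.5 [577.   14.9] [ 0.179 -0.533] rot 1.707
```

```bash
python3 -m creep '[{"delta_pos":[0.009,-0.06,0],"rot":[0,0,0],"claw":-1},{"delta_pos":[0.009,-0.099,0],"rot":[0,0,0],"claw":-1},{"delta_pos":[0.003,-0.122,0],"rot":[0,0,0.08],"claw":-1},{"delta_pos":[-0.002,-0.144,0],"rot":[0,0,0.16],"claw":-1},{"delta_pos":[-0.007,-0.189,0],"rot":[0,0,0.31],"claw":-1},{"delta_pos":[-0.007,-0.235,0],"rot":[0,0,0.46],"claw":-1},{"delta_pos":[0,-0.281,0],"rot":[0,0,0.61],"claw":-1}]'
python3 - <<'E'
from h import *
p=manip.read_camera('top');s=manip.read_camera('scene')
for t in('strap_pad','cam_hinge'):print(t,[(np.round(d['xy']),round(d['score'],2)) for q in(p,s) for d in manip.pinpoint(q,t)[:1]])
cv2.imwrite('pics/c.png',np.hstack([cv2.resize(x['color'][:,:,::-1][90:300,150:380],None,fx=1.7,fy=1.7) for x in(p,s)]))
o=manip.get_obs();print(o['ee_pos'])
E
```

```text
t: 5.53
ee_pos: [543.0, 66.6, 61.5]
ee_rot: [0.002, -0.281, 0.96, 0.001]
wrist_force: [0.4, 3.8, -1.1]
grip_width: -0.2
gripper_force: 1.7
strap_pad [(array([248., 190.]), 0.54), (array([265., 198.]), 0.95)]
cam_hinge [(array([266., 214.]), 0.52), (array([240., 190.]), 0.49)]
[542.4529278   66.63060989  60.157463  ]
```

View pics/c.png

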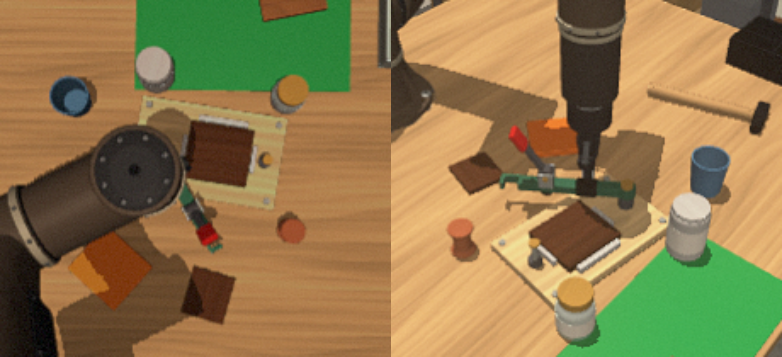

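The strap has followed the finger to about 213°, with the sleeve at scene (265,198) beside the fingers, and everything else is in place. I'll go on along the arc.

```bash
python3 -m creep '[{"delta_pos":[0.011,-0.045,-0.01],"rot":[0,0,0.15],"claw":-1},{"delta_pos":[0.028,-0.087,-0.01],"rot":[0,0,0.3],"claw":-1},{"delta_pos":[0.05,-0.128,-0.01],"rot":[0,0,0.45],"claw":-1},{"delta_pos":[0.077,-0.165,-0.01],"rot":[0,0,0.6],"claw":-1},{"delta_pos":[0.108,-0.199,-0.01],"rot":[0,0,0.75],"claw":-1},{"delta_pos":[0.13,-0.218,-0.01],"rot":[0,0,0.85],"claw":-1},{"delta_pos":[0.15,-0.233,-0.01],"rot":[0,0,0.95],"claw":-1},{"delta_pos":[0.165,-0.244,-0.01],"rot":[0,0,0.98],"claw":-1}]'
```

```text
t: 6.5
ee_pos: [574.7, 17.7, 57.3]
ee_rot: [-0.0, -0.62, 0.785, 0.0]
wrist_force: [-3.5, 3.5, 1.6]
grip_width: 0.2
gripper_force: 1.6
```

```bash
python3 -m creep '[{"delta_pos":[0.012,-0.003,0],"rot":[0,0,0],"claw":-1},{"delta_pos":[0.022,-0.005,0],"rot":[0,0,0],"claw":-1},{"delta_pos":[0.022,-0.005,0],"rot":[0,0,0],"claw":-1},{"delta_pos":[0.022,-0.005,0],"rot":[0,0,0],"claw":-1}]'; python3 -m creep '[{"delta_pos":[0.012,-0.003,0],"rot":[0,0,0],"claw":-1},{"delta_pos":[0.02,-0.004,0],"rot":[0,0,0],"claw":-1},{"delta_pos":[0.02,-0.004,0],"rot":[0,0,0],"claw":-1}]'
```

```text
t: 6.83
ee_pos: [579.1, 16.7, 57.1]
ee_rot: [-0.0, -0.618, 0.786, 0.0]
wrist_force: [-1.7, -1.8, 0.9]
grip_width: 0.2
gripper_force: 1.1
t: 7.08
ee_pos: [580.0, 16.2, 56.9]
ee_rot: [-0.002, -0.618, 0.786, 0.002]
wrist_force: [-16.5, 5.5, 10.1]
grip_width: 0.1
gripper_force: 8.2
```

The force rose to 17 N with no further motion, so the strap is at the stop. I'll back off, rise and look.

```bash
python3 -m creep '[{"delta_pos":[-0.1,0.02,0],"rot":[0,0,0],"claw":-1},{"delta_pos":[-0.2,0.04,0],"rot":[0,0,0],"claw":-1},{"delta_pos":[-0.2,0.04,0.2],"rot":[0,0,0],"claw":-1},{"delta_pos":[-0.2,0.04,0.4],"rot":[0,0,0],"claw":-1},{"delta_pos":[-0.2,0.04,0.6],"rot":[0,0,0],"claw":-1},{"delta_pos":[-0.2,0.04,0.8],"rot":[0,0,0],"claw":-1},{"delta_pos":[-0.2,0.04,0.95],"rot":[0,0,0],"claw":-1},{"delta_pos":[-0.2,0.04,0.95],"rot":[0,0,0],"claw":-1}]'
python3 - <<'E'
from h import *
o=manip.get_obs();w=manip.read_camera('wrist');p=manip.read_camera('top');s=manip.read_camera('scene')
B=np.eye(4);B[:3,:3]=R.from_quat(np.roll(o['ee_rot'],-1)).as_matrix();B[:3,3]=o['ee_pos']
T=B@np.array(w['tool_from_camera'])
for t,z in [('strap_pivot',53),('strap_pad',53),('cam_hinge',80),('paddle',156),('foot',36.5)]:
  r=[]
  for n,c,M in (('w',w,T),('t',p,None),('s',s,None)):
    for d in manip.pinpoint(c,t)[:1]: print(t,n,np.round(d['xy']),round(d['score'],2),atz(c,d['xy'],z,M).round(1)); r.append(ray(c,d['xy'],M))
  if len(r)>1: print('  tri',tri(r).round(1))
cv2.imwrite('pics/d.png',np.hstack([cv2.resize(x['color'][:,:,::-1],(400,300)) for x in(w,p)]))
cv2.imwrite('pics/e.png',cv2.resize(s['color'][:,:,::-1][130:300,180:380],None,fx=3,fy=3,interpolation=2))
E
```

```text
t: 7.75
ee_pos: [547.4, 24.9, 255.4]
ee_rot: [0.006, -0.619, 0.785, -0.003]
wrist_force: [1.6, -0.2, -0.4]
grip_width: -0.0
gripper_force: 0.0
strap_pivot s [292. 200.] 0.56 [625.   91.5  53. ]
strap_pad w [212. 174.] 0.79 [600.7  15.2  53. ]
strap_pad s [273. 212.] 0.57 [613.6  14.9  53. ]
  tri [605.5  20.   42. ]
cam_hinge w [192. 107.] 0.96 [595.6 -60.4  80. ]
cam_hinge t [288. 178.] 0.69 [600.1 -65.6  80. ]
cam_hinge s [249. 217.] 0.73 [590.  -62.1  80. ]
  tri [595.9 -63.7  85.1]
paddle w [156.  49.] 0.91 [ 592.6 -100.2  156. ]
paddle t [303. 178.] 0.69 [594.6 -99.8 156. ]
paddle s [237. 202.] 0.47 [ 581.3 -100.   156. ]
  tri [ 590.3 -100.9  162.2]
foot s [193. 236.] 0.72 [ 492.3 -187.6   36.5]
```

View pics/d.png

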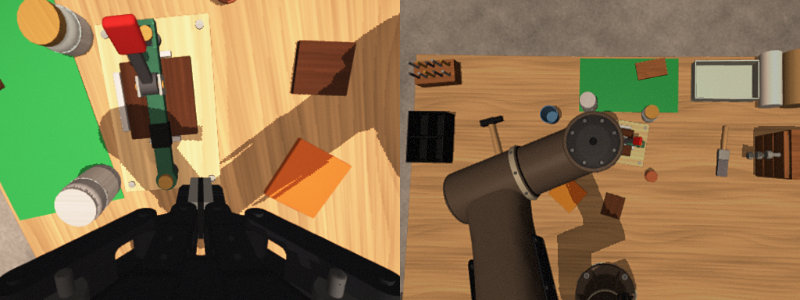

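View pics/e.png

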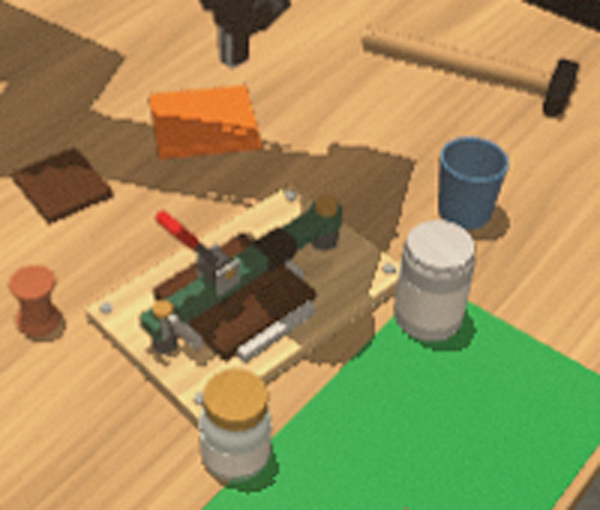

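Wrist view: the strap lies over the board, with the hinge at (148,85), the paddle at (122,33) and the catch post showing in its slot at about (147,33). The measured strap bearing is 262°, against 261.7° for the catch post, so it is home. The bystanders and the board have not moved. Next I'll stage over the cam, on the pivot side of the paddle.

```bash
python3 -m creep '[{"delta_pos":[0.12,-0.22,0],"rot":[0,0,0.1],"claw":-1},{"delta_pos":[0.24,-0.45,0],"rot":[0,0,0.1],"claw":-1},{"delta_pos":[0.24,-0.45,0],"rot":[0,0,0.1],"claw":-1},{"delta_pos":[0.24,-0.45,-0.2],"rot":[0,0,0.1],"claw":-1},{"delta_pos":[0.24,-0.45,-0.35],"rot":[0,0,0.1],"claw":-1},{"delta_pos":[0.24,-0.45,-0.4],"rot":[0,0,0.1],"claw":-1},{"delta_pos":[0.24,-0.45,-0.4],"rot":[0,0,0.1],"claw":-1}]'
python3 - <<'E'
from h import *
o=manip.get_obs();c=np.array(o['ee_pos']);print(c,o['wrist_force'])
e=np.array([-.139,-.990]);h=np.array([596,-60.])
for a in (65,60,52,45,38,30,22,15,7,0,-3):
  r=np.radians(a);rc=88*np.cos(r)-6*np.sin(r)-11;z=80+88*np.sin(r)+6*np.cos(r)+14
  x=np.append(h+e*rc,z);print(a,x.round(1),((x-c)/200).round(3))
E
```

```text
t: 9.23
ee_pos: [589.7, -66.4, 164.6]
ee_rot: [-0.002, -0.649, 0.761, 0.001]
wrist_force: [-0.5, 0.9, 0.5]
grip_width: -0.2
gripper_force: 0.0
[589.70380421 -66.44174387 164.55542609] [-0.48387028  0.86906667  0.462363  ]
65 [593.1 -80.5 176.3] [ 0.017 -0.071  0.059]
60 [592.1 -87.5 173.2] [ 0.012 -0.105  0.043]
52 [590.7 -98.1 167. ] [ 0.005 -0.158  0.012]
45 [ 589.5 -106.5  160.5] [-0.001 -0.2   -0.02 ]
38 [ 588.4 -114.1  152.9] [-0.007 -0.238 -0.058]
30 [ 587.4 -121.6  143.2] [-0.012 -0.276 -0.107]
22 [ 586.5 -127.7  132.5] [-0.016 -0.306 -0.16 ]
15 [ 585.9 -131.7  122.6] [-0.019 -0.326 -0.21 ]
7 [ 585.5 -134.9  110.7] [-0.021 -0.342 -0.269]
0 [ 585.3 -136.2  100. ] [-0.022 -0.349 -0.323]
-3 [ 585.3 -136.4   95.4] [-0.022 -0.35  -0.346]
```

```bash
python3 -m creep '[{"delta_pos":[0.015,-0.07,0.055],"rot":[0,0,0],"claw":-1},{"delta_pos":[0.012,-0.105,0.043],"rot":[0,0,0],"claw":-1},{"delta_pos":[0.008,-0.132,0.028],"rot":[0,0,0],"claw":-1},{"delta_pos":[0.005,-0.158,0.012],"rot":[0,0,0],"claw":-1},{"delta_pos":[0,-0.18,-0.004],"rot":[0,0,0],"claw":-1},{"delta_pos":[0,-0.2,-0.02],"rot":[0,0,0],"claw":-1},{"delta_pos":[-0.005,-0.22,-0.038],"rot":[0,0,0],"claw":-1},{"delta_pos":[-0.005,-0.238,-0.058],"rot":[0,0,0],"claw":-1}]'
python3 - <<'E'
from h import *
w=manip.read_camera('wrist');s=manip.read_camera('scene')
cv2.imwrite('pics/f.png',np.hstack([cv2.resize(w['color'][:,:,::-1],(400,300)),cv2.resize(s['color'][:,:,::-1][150:275,190:357],(400,300))]))
E
```

```text
t: 9.9
ee_pos: [590.9, -113.9, 156.6]
ee_rot: [0.001, -0.649, 0.76, -0.001]
wrist_force: [-1.2, 0.2, 4.8]
grip_width: -0.0
gripper_force: 2.2
```

View pics/f.png

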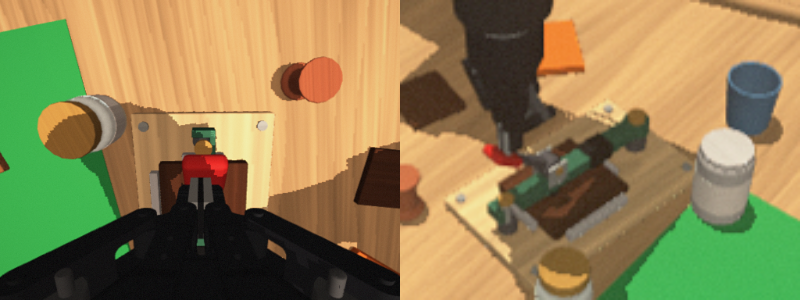

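The fingertips sit centred on the red paddle (wrist 205,172), the lever is on its way down, and the jar and spool are clear of the hand. I'll carry on down the arc.

```bash
python3 -m creep '[{"delta_pos":[-0.004,-0.02,-0.025],"rot":[0,0,0],"claw":-1},{"delta_pos":[-0.007,-0.038,-0.05],"rot":[0,0,0],"claw":-1},{"delta_pos":[-0.01,-0.068,-0.102],"rot":[0,0,0],"claw":-1},{"delta_pos":[-0.013,-0.088,-0.152],"rot":[0,0,0],"claw":-1},{"delta_pos":[-0.015,-0.1,-0.19],"rot":[0,0,0],"claw":-1},{"delta_pos":[-0.016,-0.106,-0.22],"rot":[0,0,0],"claw":-1},{"delta_pos":[-0.016,-0.11,-0.25],"rot":[0,0,0],"claw":-1},{"delta_pos":[-0.016,-0.11,-0.265],"rot":[0,0,0],"claw":-1}]'
python3 -m creep '[{"delta_pos":[0,0,-0.005],"rot":[0,0,0],"claw":-1},{"delta_pos":[0,0,-0.01],"rot":[0,0,0],"claw":-1}]'
```

```text
t: 10.67
ee_pos: [587.2, -136.5, 102.5]
ee_rot: [-0.0, -0.649, 0.761, -0.0]
wrist_force: [-1.2, -6.1, 6.7]
grip_width: -0.3
gripper_force: 3.7
t: 10.83
ee_pos: [587.2, -136.6, 101.1]
ee_rot: [-0.001, -0.649, 0.76, -0.0]
wrist_force: [-1.7, -6.5, 8.0]
grip_width: 0.1
gripper_force: 3.9
```

```bash
python3 -m creep '[{"delta_pos":[0,0,-0.01],"rot":[0,0,0],"claw":-1},{"delta_pos":[0,0,-0.015],"rot":[0,0,0],"claw":-1},{"delta_pos":[0,0,-0.015],"rot":[0,0,0],"claw":-1}]';python3 -m creep '[{"delta_pos":[0,0,-0.008],"rot":[0,0,0],"claw":-1},{"delta_pos":[0,0,-0.01],"rot":[0,0,0],"claw":-1},{"delta_pos":[0,0,-0.01],"rot":[0,0,0],"claw":-1}]'
```

```text
t: 11.08
ee_pos: [587.4, -136.7, 99.9]
ee_rot: [-0.0, -0.65, 0.76, -0.001]
wrist_force: [-4.2, -4.0, 20.0]
grip_width: -0.1
gripper_force: 9.8
t: 11.33
ee_pos: [587.6, -136.8, 99.6]
ee_rot: [0.0, -0.65, 0.76, -0.001]
wrist_force: [-10.4, -2.3, 32.0]
grip_width: 0.1
gripper_force: 16.1
```

The lever is at its stop: the tips stand at 86 mm and the force is rising steeply. I'll lift off and move aside.

```bash
python3 -m creep '[{"delta_pos":[0,0,0.1],"rot":[0,0,0],"claw":-1},{"delta_pos":[0,0,0.3],"rot":[0,0,0],"claw":-1},{"delta_pos":[0,0,0.5],"rot":[0,0,0],"claw":-1},{"delta_pos":[-0.1,0,0.7],"rot":[0,0,0],"claw":-1},{"delta_pos":[-0.3,0,0.85],"rot":[0,0,0],"claw":-1},{"delta_pos":[-0.5,0,0.9],"rot":[0,0,0],"claw":-1},{"delta_pos":[-0.6,0,0.9],"rot":[0,0,0],"claw":-1},{"delta_pos":[-0.6,0,0.9],"rot":[0,0,0],"claw":-1}]'
python3 -m creep '[{"delta_pos":[-0.2,-0.2,0],"rot":[0,0,0],"claw":-1},{"delta_pos":[-0.2,-0.5,0],"rot":[0,0,0],"claw":-1},{"delta_pos":[-0.2,-0.8,0],"rot":[0,0,0],"claw":-1},{"delta_pos":[-0.2,-0.8,0],"rot":[0,0,0],"claw":-1},{"delta_pos":[-0.2,-0.8,0],"rot":[0,0,0],"claw":-1},{"delta_pos":[-0.2,-0.8,0],"rot":[0,0,0],"claw":-1}]'
python3 - <<'E'
from h import *
p=manip.read_camera('top');s=manip.read_camera('scene')
for t,z in(('strap_pivot',53),('cam_hinge',80),('paddle',86),('pattern',18),('spool',0),('jar',0),('can',0),('cup',0)):
  for c in(p,s):
    print(t,[(np.round(d['xy']).tolist(),round(d['score'],2),atz(c,d['xy'],z).round().tolist()) for d in manip.pinpoint(c,t)[:2]])
cv2.imwrite('pics/g.png',np.hstack([cv2.resize(c['color'][:,:,::-1][y:y+125,x:x+125],(400,400),interpolation=2) for c,x,y in((p,220,120),(s,195,150))]))
E
```

```text
t: 12.0
ee_pos: [462.8, -135.4, 277.2]
ee_rot: [0.001, -0.649, 0.761, 0.0]
wrist_force: [-0.3, 0.6, -1.1]
grip_width: -0.2
gripper_force: 0.0
t: 12.5
ee_pos: [426.2, -297.5, 274.3]
ee_rot: [-0.001, -0.648, 0.762, 0.001]
wrist_force: [0.6, 0.6, 0.2]
grip_width: 0.4
gripper_force: 0.0
strap_pivot [([241.0, 174.0], 0.8, [612.0, 75.0, 53.0]), ([241.0, 135.0], 0.23, [732.0, 77.0, 53.0])]
strap_pivot [([290.0, 202.0], 0.58, [622.0, 80.0, 53.0])]
cam_hinge [([289.0, 180.0], 0.64, [595.0, -68.0, 80.0])]
cam_hinge []
paddle [([313.0, 185.0], 0.81, [582.0, -137.0, 86.0]), ([413.0, 191.0], 0.32, [568.0, -418.0, 86.0])]
paddle [([226.0, 230.0], 0.72, [578.0, -143.0, 86.0])]
pattern [([277.0, 181.0], 0.98, [598.0, -35.0, 18.0]), ([218.0, 245.0], 0.78, [396.0, 146.0, 18.0])]
pattern [([199.0, 190.0], 0.79, [350.0, -34.0, 18.0]), ([245.0, 169.0], 0.72, [388.0, 143.0, 18.0])]
spool []
spool [([190.0, 238.0], 0.69, [465.0, -181.0, 0.0])]
jar [([313.0, 148.0], 0.66, [705.0, -146.0, 0.0])]
jar [([258.0, 280.0], 0.96, [704.0, -162.0, 0.0]), ([323.0, 236.0], 0.27, [750.0, 75.0, 0.0])]
can [([242.0, 135.0], 0.69, [743.0, 80.0, 0.0])]
can [([324.0, 239.0], 0.91, [760.0, 67.0, -0.0]), ([287.0, 198.0], 0.52, [577.0, 134.0, 0.0])]
cup [([193.0, 150.0], 0.57, [695.0, 234.0, 0.0]), ([319.0, 149.0], 0.55, [703.0, -166.0, 0.0])]
cup [([338.0, 199.0], 0.88, [701.0, 239.0, 0.0])]
```

View pics/g.png

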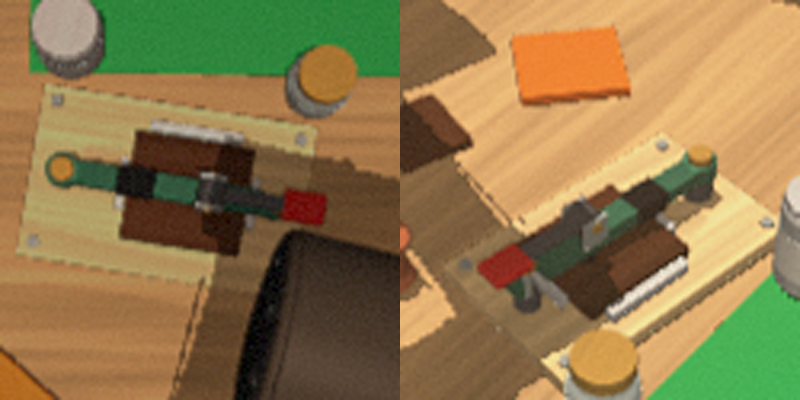

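The lever lies level along the strap (paddle at top (313,185)) and the strap is home over the catch post. The board and bystanders are where they were, and the hand is clear.

```bash
python3 -c "
from workcell import manip
print(manip.job_done())"
```

```text
the job is handed in; nothing more can be done
None
```

The job is handed in: the strap was pushed home over the board first, then the red lever all the way down to its stop; the board and bystanders look unmoved in the final pictures, and the hand finished clear at about 12.5 s.

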